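# Fill a ball-run kit box at the hopper

## Robot

A 6-joint arm with a two-finger parallel gripper is mounted at the origin on the work surface. World frame = base frame: x ahead of the robot, y to its left, z up, the work surface at z = 0. Lengths are in m, angles in rad, forces in N, time in s.
With the tool pointing down it reaches from about 0.425 to 0.95 m from the base axis. Payload 14.7 kg.
Tool frame: the origin (TCP) lies midway between the tips of the shut fingers; the grasp point (between the pads) lies 19 mm behind it; z points along the fingers, y is the line along which they close (so a half turn about z gives the same grasp; the last joint's range is limited). The gripper opens to 85 mm and grips with 20 to 120 N. Pads are 22 mm wide; open, the fingers measure 114 mm over their backs; the gripper's body (76 mm by 85 mm) begins 54 mm behind the grasp point. The pads swing forward as they close: fully open they stand 13 mm farther back than shut.
Start: joints at [-1.372, 0.48, 1.596, -0, 1.065, -0.047], TCP at [0.158, -0.63, 0.231] pointing down, gripper open.
Joint ranges: [-2.75, 2.75], [-0.82, 2.05], [0.23, 2.67], [-1.56, 4.7], [0.09, 2.69], [-2.92, 2.92]. Speed limits (rad/s): [1.89, 1.89, 2.39, 3.01, 3.01, 3.01].

## Interface

Orientations are given as a rotation vector (axis times angle).
In Python, from bench import reach, movel, set_joints, gripper_to, dwell, ik, snapshot, MotionError, close_job, masks_of, pinpoint, get_time_s, get_q, get_qd, get_effort, get_position, get_tool_rot, get_contact_force, get_ft_torque, get_opening, get_finger_force gives the robot as it stands. Calls block until the motion is done:
- reach(position, orientation): joint-space move of the TCP to a pose.
- movel(position, speed=0.15, ori=None, threshold=None): straight line of the TCP; ori=None keeps the orientation; speed is the mean speed in m/s. With threshold (N) it stops when the force on the tool has changed by that much, and returns True; else False.
- set_joints(angles): joint-space move.
- gripper_to(opening): opening from 0.0 (shut) to 1.0 (fully open); the grip force is fixed at half the most; returns when the fingers have stopped.
- dwell(seconds).
- ik(position, orientation): joint angles nearest the present ones, or None.
- snapshot(name): name is "scene" or "top" or "wrist"; returns a dict with "pixels" (384x512x3 uint8, red, green, blue), "vertical_fov" (degrees; the focal length in pixels is half the picture's height over the tangent of half this angle, whatever the lens; pixels are square), "cx", "cy" (the principal point, pixels), "dist" ([k1, k2, p1, p2, k3] as OpenCV has them; the pictures are not rectified), "view" (4x4, takes a point from world to camera coordinates); the wrist camera has in their place "tool_from_camera" (4x4, takes a point from camera to tool coordinates, whose origin is the TCP and whose axes are the flange's). Camera axes: x right, y down, z forward; pixel columns grow to the right and rows downward; lengths in m; the calibration is good to about 2 mm. A picture is of the moment at which its call begins: read the wrist's pose just before it. There is no depth.
A pose or a line that the arm cannot do raises MotionError and nothing moves.
- close_job(): hands the job in; it is judged then, once.
Trained networks look in the newest picture that a camera, given by its name, has taken for a name from the list of things; names that differ only in an ending like _2 or _b are one class to them, and where a whole thing is asked for, a point or a joint stands for the part that bears it (a point fixed in the world has none). Each returns a list of dicts, best first, with "conf" (0 to 1); they miss things now and then, are a little off and sometimes report something else, mostly with a low value. They report only what shows in the picture. A call takes as long as a camera call. They do not tell look-alikes from the thing itself.
- masks_of(camera, query): "pixels" (384x512 bool, what is visible of it) and "point" ([column, row] as shares, 0 to 1, of the picture: columns of its width, rows of its height, amid what is visible of it).
- pinpoint(camera, query): "point" ([column, row] as shares, 0 to 1, of the picture: columns of its width, rows of its height: a listed point, or the origin of a listed thing).
Readings, each from a call of its own:
- get_time_s(): time.
- get_q(): joint angles.
- get_qd(): joint speeds.
- get_effort(): joint torques, N m.
- get_position(): TCP position.
- get_tool_rot(): TCP orientation.
- get_contact_force(): force on the tool from outside, world axes, zero at the start.
- get_ft_torque(): the same for the moment, N m.
- get_opening(): opening from 0.0 (shut) to 1.0 (fully open).
- get_finger_force(): force on a finger pad.
Only numpy, scipy, OpenCV 4.12 (cv2) and the standard library are available. Lean on these libraries where they do the work, as an engineer would, in place of code of your own. Each camera call takes 0.05 s, during which the arm holds its last target. There are 200 camera calls.

## Task

Slide the red box along its rail by its yellow handle post until it stands centred under the steel spout, so that the whole spout mouth is over the box's opening; the rail runs on past that point, so do not just push to the end. Then pick up the blue trough and tip its three wooden balls into the hopper so that they all drop into the red box. Set the empty trough back down on the table, right side up, and leave the box under the spout and the other things where they are.

Things in the scene. Friction and masses are not known exactly. Their poses are not given: they have to be found in the camera images.
- carriage (a joint): Slide of the red box's carriage on its rail, m. 0 = box exactly centred under the spout; positive = drawn out along the rail, towards the +y axis of spout. It starts 0.07 to 0.15 out and can travel from -0.05 to 0.17. It slides stiffly (about 2 N of friction) and stays where it is left.
- spout (a point): Centre of the lower mouth of the fixed steel spout, outer diameter 54 mm, inner 48, 83 mm above the table. Its y axis is the rail's direction, z is up. Spout, hopper and rail are one fixed station, whose place and yaw vary; its base board spans x -68 to 108 mm, y -120 to 390 mm from here. Two 130 mm tall posts carry the hopper at x 90, y +-40 mm.
- hopper (a point): Centre of the round open upper mouth of the steel hopper, inner diameter 138 mm, 155 mm above the table, 72 mm straight above spout. It narrows to the spout, through which the balls drop one at a time.
- handle (a point): Yellow handle post on the carriage, 22 x 22 mm, upright; its top is 90 mm above the table and this point, on its axis, 65 mm above the table. It stands 150 mm from the red box's centre on the +y side of the rail. Same axes as spout. It can be pinched from above or pushed from its outer side.
- box_floor (a point): Centre of the inner floor of the red open box on the carriage, 32 mm above the table. Outside 94 x 94 mm, walls 5 mm, inside 84 x 84 mm, rim 75 mm above the table (8 mm below the spout). Same axes as spout.
- trough_mid (a point): Middle of the blue loading trough, half-way up (22.5 mm above its underside). 150 mm long (x axis), 50 mm wide outside (y axis), 45 mm tall, walls 5 mm, about 160 g. Its +x end is the open pouring mouth, its -x end is closed. It can be pinched from above across its side walls, at the middle.
- ball1_center (a point): Centre of a pale wooden ball, 30 mm in diameter, 11 g; the three start in a row in the trough, on its floor.
- ball2_center (a point): Centre of a pale wooden ball, 30 mm in diameter, 11 g; the three start in a row in the trough, on its floor.
- ball3_center (a point): Centre of a pale wooden ball, 30 mm in diameter, 11 g; the three start in a row in the trough, on its floor.
- glue: Bystander, to be left alone: white glue bottle, dia 56 mm, 150 tall; the point is at its underside.
- offcut1: Bystander, to be left alone: pale wood offcut 70x40x20 mm; the point is at its underside.
- offcut2: Bystander, to be left alone: plywood offcut 50x40x25 mm; the point is at its underside.
- trough: The blue trough again, with the same axes; the point is the middle of its underside. Over the last 47 mm before its mouth (+x end) the floor climbs as a ramp from 5 to 19 mm above the underside, so the balls stay in while it is level and roll out when the mouth is tipped down by more than about 20 degrees (40 to 50 empties it).
There are look-alikes about, which are no part of the job. What is shaped like the trough but pink or purple is not meant.

How it is judged:
On the way, in this order (a step that is already met when the one before it is completed fails the run):
1. the red box stands still under the spout (within 12 mm of centred) with all three balls still in the trough (value of joint carriage between -0.012 and 0.012 m and velocity of joint carriage between -0.01 and 0.01 m/s and distance between each of ball1_center, ball2_center, ball3_center and trough_mid below 0.08 m), for 0.2 s.
2. all three balls are in the red box, still under the spout (value of joint carriage between -0.012 and 0.012 m and x of ball1_center in the frame of box_floor between -0.042 and 0.042 m and y of ball1_center in the frame of box_floor between -0.042 and 0.042 m and z of ball1_center in the frame of box_floor between 0 and 0.05 m and x of ball2_center in the frame of box_floor between -0.042 and 0.042 m and y of ball2_center in the frame of box_floor between -0.042 and 0.042 m and z of ball2_center in the frame of box_floor between 0 and 0.05 m and x of ball3_center in the frame of box_floor between -0.042 and 0.042 m and y of ball3_center in the frame of box_floor between -0.042 and 0.042 m and z of ball3_center in the frame of box_floor between 0 and 0.05 m), for 0.2 s.
At the end, for the whole second after the job is handed in: The red box is within 12 mm of centred under the spout, all three balls lie in it, and the trough stands released and still on the table, right side up (within 7 degrees) (all of step 2 and height (world z) of trough_mid between 0.015 and 0.03 m and angle between trough_mid's own z axis and vertical below 0.12 rad and linear speed of trough below 0.02 m/s); the robot touches nothing.
It fails at once if a bystander on the table is moved more than 40 mm (distance of any of glue, offcut1, offcut2 from where it was at the start of the episode above 0.04 m).
It also fails if it takes over 72 s, if anything falls off the work surface, if the arm or the gripper's body presses on something with over 40 N, if the wrist force passes 120 N, or if a joint passes its speed limit or range.

## Working session

There is one attempt and no reset: what is moved stays moved. The work goes in short steps, each a Python script; the robot and the scene stay as the last script left them, time stands still between calls to the robot, and variables do not carry over. Pictures are saved under pics/ and viewed, at most 10 in all, crops included, and the job is handed in when it is done.

```bash
mkdir -p pics
cat > h.py <<'E'
import numpy as np, cv2
from bench import *
from scipy.spatial.transform import Rotation as R
def cam(s):
    h,w=s["pixels"].shape[:2]; f=h/2/np.tan(np.radians(s["vertical_fov"])/2)
    return np.array([[f,0,s["cx"]],[0,f,s["cy"]],[0,0,1]]),np.array(s["dist"],float)
def view(s,pose=None):
    if "view" in s: return np.array(s["view"])
    T=np.eye(4);T[:3,:3]=R.from_rotvec(pose[1]).as_matrix();T[:3,3]=pose[0]
    return np.linalg.inv(T@np.array(s["tool_from_camera"]))
def ray(s,pt,pose=None):
    K,d=cam(s);V=np.linalg.inv(view(s,pose))
    u=cv2.undistortPoints(np.array([[[pt[0]*512,pt[1]*384]]],float),K,d)[0,0]
    return V[:3,3],V[:3,:3]@np.array([u[0],u[1],1])
def atz(s,pt,z,pose=None):
    o,r=ray(s,pt,pose);return o+r*(z-o[2])/r[2]
def proj(s,P,pose=None):
    K,d=cam(s);V=view(s,pose)
    return cv2.projectPoints(np.atleast_2d(P).astype(float),cv2.Rodrigues(V[:3,:3])[0],V[:3,3],K,d)[0][:,0]
def down(yaw):  # tool z down, tool y axis at world angle yaw
    y=np.array([np.cos(yaw),np.sin(yaw),0]);z=np.array([0,0,-1.]);x=np.cross(y,z)
    return R.from_matrix(np.c_[x,y,z]).as_rotvec()
def save(n,s): cv2.imwrite("pics/"+n+".png",s["pixels"][:,:,::-1])
E
python3 - <<'E'
from h import *
Z=dict(spout=.083,hopper=.155,handle=.065,box_floor=.032,trough_mid=.0225,ball1_center=.02,glue=0,offcut1=0,offcut2=0,trough=0)
ims=[]
for c in("top","scene"):
    s=snapshot(c);ims.append(s["pixels"])
    for q,z in Z.items():
        for r in pinpoint(c,q)[:4]:
            if r["conf"]>.2: print(c,q,round(r["conf"],2),np.round(np.array(r["point"])*[512,384]),np.round(atz(s,r["point"],z),3))
for c,i in zip("ts",ims): cv2.imwrite(f"pics/{c}0.png",i[:,:,::-1])
print(get_tool_rot(),get_time_s())
E
```

```text
top spout 0.94 [256. 197.] [ 0.508 -0.057  0.083]
top hopper 0.62 [256. 193.] [ 0.511 -0.058  0.155]
top handle 0.64 [172. 202.] [0.499 0.193 0.065]
top box_floor 0.94 [223. 204.] [0.495 0.042 0.032]
top trough_mid 0.88 [352. 203.] [ 0.491 -0.355  0.022]
top trough_mid 0.88 [407. 209.] [ 0.471 -0.522  0.022]
top trough_mid 0.71 [362. 264.] [ 0.307 -0.377  0.022]
top ball1_center 0.56 [305. 260.] [ 0.321 -0.203  0.02 ]
top ball1_center 0.43 [360. 217.] [ 0.45  -0.378  0.02 ]
top glue 0.72 [105. 277.] [0.277 0.407 0.   ]
top offcut1 0.58 [335. 143.] [ 0.687 -0.31   0.   ]
top offcut1 0.55 [303. 259.] [ 0.322 -0.201  0.   ]
top offcut2 0.58 [335. 143.] [ 0.687 -0.31   0.   ]
top offcut2 0.55 [303. 259.] [ 0.322 -0.201  0.   ]
top trough 0.96 [362. 266.] [ 0.3   -0.381  0.   ]
top trough 0.77 [408. 212.] [ 0.463 -0.531  0.   ]
top trough 0.67 [352. 204.] [ 0.492 -0.358  0.   ]
top trough 0.35 [337. 143.] [ 0.686 -0.317  0.   ]
scene spout 0.9 [255. 196.] [ 0.491 -0.048  0.083]
scene hopper 0.92 [258. 184.] [ 0.502 -0.044  0.155]
scene handle 0.61 [303. 171.] [0.488 0.192 0.065]
scene box
[... 199 characters left out ...]
 -0.364  0.022]
scene ball1_center 0.61 [175. 243.] [ 0.445 -0.37   0.02 ]
scene glue 0.8 [304. 135.] [0.279 0.396 0.   ]
scene glue 0.69 [223. 285.] [ 0.674 -0.324  0.   ]
scene offcut1 0.45 [197. 202.] [ 0.317 -0.197  0.   ]
scene offcut1 0.37 [255. 195.] [0.427 0.001 0.   ]
scene offcut1 0.28 [184. 249.] [ 0.473 -0.353  0.   ]
scene offcut2 0.45 [197. 202.] [ 0.317 -0.197  0.   ]
scene offcut2 0.37 [255. 195.] [0.427 0.001 0.   ]
scene offcut2 0.28 [184. 249.] [ 0.473 -0.353  0.   ]
scene trough 0.96 [185. 252.] [ 0.488 -0.357  0.   ]
scene trough 0.93 [154. 222.] [ 0.303 -0.378  0.   ]
scene trough 0.64 [137. 273.] [ 0.46 -0.53  0.  ]
[-3.11786657e+00 -3.85068777e-01  6.58857238e-06] 1.1
```

View pics/t0.png

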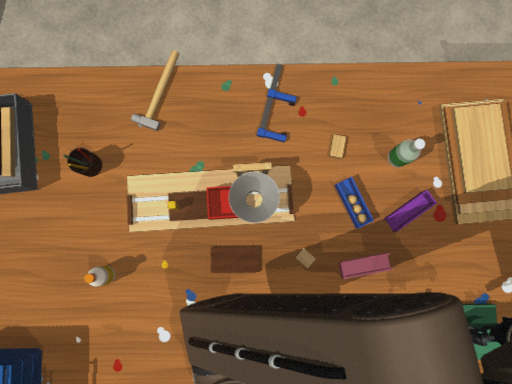

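View pics/s0.png

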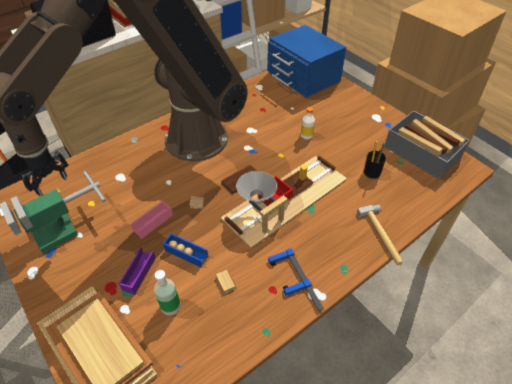

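Top view: station at the centre, with the spout at about (256,197) and the handle at about (172,203). The blue trough with three balls is at (352,203); the pink and purple ones are decoys. The rail runs nearly along world +y. Next I'll look from above the handle and from above the trough.

Run:
```python
from h import *
def look(n,p,yaw,qs):
    best=None
    for k in(0,np.pi):
        j=ik(p,down(yaw+k))
        if j is not None:
            c=np.abs(np.array(j)-get_q())[5]+ (5 if abs(j[5])>2.6 else 0)
            if best is None or c<best[0]: best=(c,yaw+k,j)
    print(n,best); reach(p,down(best[1])); dwell(.3)
    P=(np.array(get_position()),np.array(get_tool_rot())); s=snapshot("wrist"); save(n,s)
    for q,z in qs.items():
        for r in pinpoint("wrist",q)[:3]:
            if r["conf"]>.25: print(q,round(r["conf"],2),np.round(np.array(r["point"])*[512,384]),np.round(atz(s,r["point"],z,P),4))
look("w1",[.45,-.36,.32],np.radians(25),dict(trough_mid=.0225,trough=0,ball1_center=.02))
look("w2",[.50,.13,.36],np.radians(92.5),dict(spout=.083,hopper=.155,handle=.065,box_floor=.032))
print(get_time_s())
```

```text
w1 (np.float64(1.1170929651942112), np.float64(0.4363323129985824), array([-0.7273437 ,  0.29750824,  1.65665169,  0.        ,  1.18743273,
       -1.16367601]))
trough_mid 0.95 [215. 251.] [ 0.4575 -0.5325  0.0225]
trough_mid 0.89 [284. 160.] [ 0.4915 -0.3551  0.0225]
trough_mid 0.71 [156. 126.] [ 0.305  -0.3872  0.0225]
trough 0.91 [282. 158.] [ 0.4914 -0.3557  0.    ]
trough 0.89 [161. 119.] [ 0.3026 -0.3797  0.    ]
trough 0.8 [221. 247.] [ 0.466  -0.5329  0.    ]
ball1_center 0.6 [246. 166.] [ 0.4451 -0.3857  0.02  ]
w2 (np.float64(0.25516995440724144), np.float64(1.6144295580947547), array([ 1.95684338e-01,  1.76393664e-01,  1.72101201e+00, -4.44089210e-16,
        1.24418698e+00, -1.41874522e+00]))
spout 0.6 [126. 150.] [ 0.5016 -0.0502  0.083 ]
hopper 0.97 [102. 160.] [ 0.5027 -0.0493  0.155 ]
handle 0.72 [102. 160.] [ 0.5204 -0.0955  0.065 ]
handle 0.59 [303. 149.] [0.4937 0.1957 0.065 ]
box_floor 0.79 [203. 145.] [0.4979 0.0471 0.032 ]
5.4583
```

```bash
python3 -c "
import cv2,numpy as np
cv2.imwrite('pics/w12.png',cv2.resize(np.vstack([cv2.imread('pics/w1.png'),cv2.imread('pics/w2.png')]),(400,600)))"
```

```text
(no output)
```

View pics/w12.png

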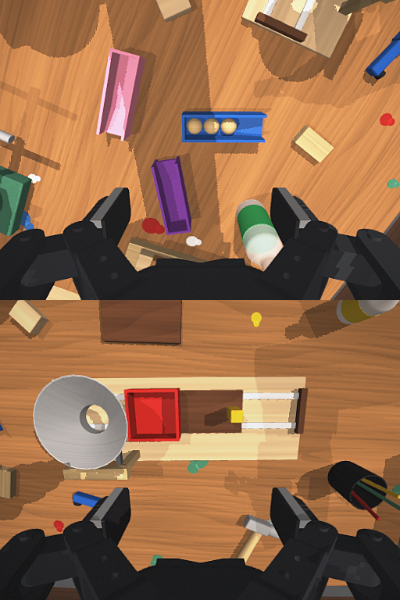

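Wrist view: the trough mouth is on the right (tool +y) side, with the balls towards the closed left end. The hopper rim is around (102,160), the red box (203,145) and the yellow handle (303,149), and the rail is parallel to the image row. I'll pinch the handle and slide.

Run:
```python
from h import *
o=down(np.radians(92.3))
h=np.array([.495,.195]); 
reach([*h,.18],o); movel([*h,.053],.12); gripper_to(0)
print(get_position(),get_opening(),get_finger_force())
a=np.array(get_position())
t=np.array([.503,-.050])+.15*np.array([np.cos(np.radians(92.3)),np.sin(np.radians(92.3))])
movel([a[0]+(t[1]-a[1])*-.04,t[1],a[2]],.06); dwell(.3)
print(get_position(),get_contact_force(),get_opening())
s=snapshot("top");save("t1",s)
for q,z in dict(spout=.083,hopper=.155,handle=.065,box_floor=.032).items():
    for r in pinpoint("top",q)[:2]: print(q,round(r["conf"],2),np.round(atz(s,r["point"],z),4))
gripper_to(.8); p=get_position(); movel([p[0],p[1],.2],.15)
reach([.50,.11,.36],o);dwell(.3)
P=(np.array(get_position()),np.array(get_tool_rot())); s=snapshot("wrist"); save("w3",s)
for q,z in dict(spout=.083,hopper=.155,handle=.065,box_floor=.032).items():
    for r in pinpoint("wrist",q)[:2]: print(q,round(r["conf"],2),np.round(np.array(r["point"])*[512,384]),np.round(atz(s,r["point"],z,P),4))
np.save("P3.npy",P)
# handle top by colour, hopper rim by ellipse of mask
hsv=cv2.cvtColor(s["pixels"],cv2.COLOR_RGB2HSV)
m=((hsv[...,0]>20)&(hsv[...,0]<35)&(hsv[...,1]>200)&(hsv[...,2]>150)).astype(np.uint8)
n,l,st,c=cv2.connectedComponentsWithStats(m)
for i in range(1,n):
    if st[i,4]>60: print("yellow",st[i],np.round(atz(s,(c[i]+.5)/[512,384],.09,P),4))
print(get_time_s())
```

```text
[0.49505862 0.19498213 0.0532752 ] 0.249734023509852 58.29387366771698
[0.4998642  0.09906499 0.05334029] [ 6.60597672 -0.87330631 -0.61088193] 0.24945332371861448
spout 0.7 [ 0.508  -0.0506  0.083 ]
hopper 0.87 [ 0.5076 -0.0535  0.155 ]
hopper 0.37 [ 0.641  -0.2798  0.155 ]
box_floor 0.69 [ 0.4979 -0.0617  0.032 ]
spout 0.6 [143. 152.] [ 0.5026 -0.0468  0.083 ]
hopper 0.75 [120. 160.] [ 0.5005 -0.048   0.155 ]
handle 0.82 [250. 149.] [0.4948 0.1008 0.065 ]
box_floor 0.85 [152. 145.] [ 0.5001 -0.0505  0.032 ]
yellow [335  17  12  18 122] [0.334  0.2067 0.09  ]
yellow [241 143  16  16 146] [0.494  0.0992 0.09  ]
13.2167
```

View pics/w3.png

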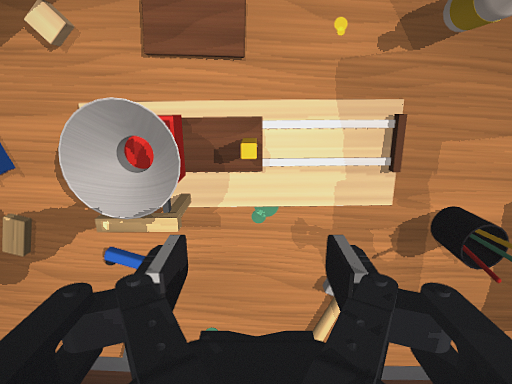

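After the slide, the handle top is at y≈0.099 (250,150) and the hopper rim centre is at about (120,158), y≈-0.049. That puts the carriage within about 2 mm, and the red box shows through the spout. Next I'll measure the trough up close and plan the pour.

```bash
cat > plan.py <<'E'
from h import *
S=np.array([.502,-.049])
def trough_pose(lip,az,tilt):
    """4x4 of the trough (underside-middle frame) with mouth bottom edge at lip, mouth heading az, tipped down by tilt"""
    T=np.eye(4);T[:3,:3]=(R.from_euler('z',az)*R.from_euler('y',tilt)).as_matrix()
    T[:3,3]=np.array(lip)-T[:3,:3]@[.075,0,0];return T
def tool_pose(Ttr,G):  # G: tool in trough frame
    T=Ttr@G;return T[:3,3],R.from_matrix(T[:3,:3]).as_rotvec()
def grasp(flip,z=.009):
    G=np.eye(4);s=-1 if flip else 1   # tool y = s*trough y, tool z = -z
    G[:3,:3]=np.c_[[-s,0,0],[0,s,0],[0,0,-1]];G[:3,3]=[0,0,z];return G
def lip(az,back=.03,z=.178):return [S[0]-back*np.cos(az),S[1]-back*np.sin(az),z]
E
python3 - <<'E'
from plan import *
o=down(np.radians(115-180))
j=ik([.47,-.36,.26],o); print(j)
for f in (0,1):
  for az in np.radians(np.arange(-180,180,20)):
    js=[ik(*tool_pose(trough_pose(lip(az),az,np.radians(t)),grasp(f))) for t in(0,25,50)]
    if all(x is not None for x in js): print(f,round(np.degrees(az)),*[np.round(x,2) for x in js])
E
```

```text
[-7.04838070e-01  3.71254823e-01  1.70031774e+00 -4.44089210e-16
  1.07002009e+00  4.29625943e-01]
0 -180 [-0.13  0.47  1.74 -0.    0.93  1.44] [-0.18  0.26  2.11  0.22  0.35  1.2 ] [-0.27  0.23  2.48  2.67  0.47 -1.32]
0 -160 [-0.07  0.46  1.76  0.    0.92  1.15] [-0.23  0.27  2.09  0.54  0.47  0.55] [-0.48  0.27  2.42  1.88  0.63 -0.99]
0 -140 [-0.02  0.44  1.8   0.    0.91  0.85] [-0.26  0.29  2.06  0.63  0.63  0.13] [-0.58  0.33  2.29  1.4   0.84 -0.88]
0 -120 [ 0.02  0.4   1.86 -0.    0.88  0.54] [-0.28  0.31  2.02  0.61  0.79 -0.19] [-0.6   0.4   2.14  1.08  1.05 -0.87]
0 -100 [ 0.05  0.36  1.93 -0.    0.85  0.22] [-0.28  0.34  1.98  0.54  0.95 -0.46] [-0.57  0.48  1.98  0.84  1.25 -0.91]
0 -80 [ 0.05  0.31  2.01 -0.    0.82 -0.12] [-0.27  0.37  1.93  0.45  1.08 -0.7 ] [-0.5   0.55  1.83  0.65  1.43 -1.  ]
0 -60 [ 0.03  0.26  2.08 -0.    0.79 -0.5 ] [-0.25  0.39  1.89  0.33  1.19 -0.95] [-0.41  0.62  1.7   0.47  1.59 -1.12]
0 -40 [-0.03  0.22  2.14 -0.    0.77 -0.9 ] [-0.22  0.41  1.86  0.21  1.27 -1.19] [-0.32  0.66  1.6   0.29  1.71 -1.28]
0 -20 [-0.11  0.2   2.18 -0.    0.76
[... 1770 characters left out ...]
  0.29  2.04 -0.    0.81  0.16] [-0.05  0.38  1.91 -0.43  1.1   0.72] [ 0.17  0.58  1.77 -0.63  1.47  0.99]
1 80 [-0.36  0.34  1.97 -0.    0.84 -0.19] [-0.03  0.35  1.96 -0.53  0.97  0.48] [ 0.24  0.52  1.91 -0.82  1.28  0.89]
1 100 [-0.34  0.38  1.89 -0.    0.87 -0.52] [-0.04  0.32  2.   -0.6   0.81  0.21] [ 0.27  0.44  2.07 -1.05  1.08  0.84]
1 120 [-0.3   0.42  1.82 -0.    0.9  -0.82] [-0.05  0.3   2.05 -0.63  0.65 -0.1 ] [ 0.26  0.36  2.23 -1.35  0.86  0.84]
1 140 [-0.25  0.45  1.77 -0.    0.92 -1.12] [-0.09  0.27  2.08 -0.55  0.48 -0.51] [0.17 0.29 2.37 4.47 0.64 0.94]
1 160 [-0.19  0.47  1.74 -0.    0.93 -1.41] [-0.13  0.26  2.1  -0.26  0.36 -1.13] [-0.02  0.24  2.46  3.71  0.48  1.27]
```

```bash
cat > meas.py <<'E'
from plan import *
def measure(n=None,z=.045):
    P=(np.array(get_position()),np.array(get_tool_rot())); s=snapshot("wrist")
    if n: save(n,s)
    hsv=cv2.cvtColor(s["pixels"],cv2.COLOR_RGB2HSV)
    m=((hsv[...,0]>105)&(hsv[...,0]<122)&(hsv[...,1]>130)&(hsv[...,2]>60)).astype(np.uint8)
    nn,l,st,c=cv2.connectedComponentsWithStats(cv2.morphologyEx(m,cv2.MORPH_CLOSE,np.ones((5,5))))
    i=1+np.argmax(st[1:,4]); v,u=np.nonzero(l==i)
    W=np.array([atz(s,[(a+.5)/512,(b+.5)/384],z,P)[:2] for a,b in zip(u[::3],v[::3])])
    r=cv2.minAreaRect((W*1000).astype(np.float32)); print("rect mm",r,st[i])
    B=cv2.boxPoints(r); e=B[1]-B[0] if np.linalg.norm(B[1]-B[0])>np.linalg.norm(B[2]-B[1]) else B[2]-B[1]
    for r2 in pinpoint("wrist","trough_mid")[:3]+pinpoint("wrist","ball1_center")[:3]: print(round(r2["conf"],2),np.round(np.array(r2["point"])*[512,384]),np.round(atz(s,r2["point"],.0225,P),4))
    return np.array(r[0])/1000,np.degrees(np.arctan2(e[1],e[0]))%180
E
python3 - <<'E'
from meas import *
o=down(np.radians(-65))
p=get_position(); reach([.47,-.36,.28],o); gripper_to(1); dwell(.3)
print(measure("w4"),get_time_s())
E
```

```text
rect mm ((493.9010925292969, -356.48638916015625), (147.8052520751953, 49.26730728149414), 24.309581756591797) [ 241   77   42  122 3579]
0.85 [262. 137.] [ 0.497  -0.3559  0.0225]
0.72 [223. 271.] [ 0.2942 -0.3881  0.0225]
0.56 [361. 208.] [ 0.4668 -0.5221  0.0225]
0.81 [261. 179.] [ 0.4449 -0.3789  0.0225]
(array([ 0.49390109, -0.35648639]), np.float32(24.309576)) 15.725
```

View pics/w4.png

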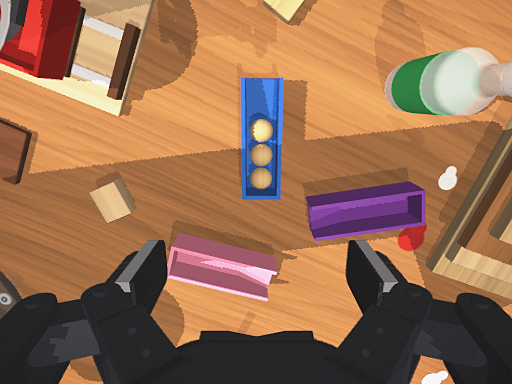

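The trough's mouth end is up in the image (262,80) and its closed end is at (262,198). The fitted 148 x 49 mm rectangle matches, with yaw 24.3°. Grasping now, then I'll lift and carry it to the hopper.

Run:
```python
from meas import *
y=np.radians(24.3-90);o=down(y); c=[.494,-.3565]
reach([*c,.10],o); movel([*c,.010],.1); print(get_contact_force()); gripper_to(0)
print(get_position(),get_opening(),get_finger_force())
movel([*c,.20],.12); print(get_contact_force(),get_opening())
G=grasp(1,get_position()[2]-.19); az=np.radians(60)
L=lip(az); back=.17
p,r=tool_pose(trough_pose([L[0]-back*np.cos(az),L[1]-back*np.sin(az),.195],az,0),G)
print(p); movel(p,.15,r)
p,r=tool_pose(trough_pose([*L[:2],.185],az,0),G); movel(p,.12)
dwell(.2); s=snapshot("scene"); cv2.imwrite("pics/s1.png",cv2.resize(s["pixels"][130:320,100:353,::-1],None,fx=3,fy=3))
print(get_time_s(),get_opening(),get_position())
```

```text
[-0.25954196 -0.37669999  0.39770418]
[ 0.49419689 -0.35662936  0.01066316] 0.5777304173027382 62.90370225906372
[ 0.37335382 -0.24123828 -2.69395747] 0.5731413040041121
[ 0.3645     -0.28715699  0.20428949]
22.6417 0.5731837063761668 [ 0.44937824 -0.14021502  0.19432755]
```

View pics/s1.png

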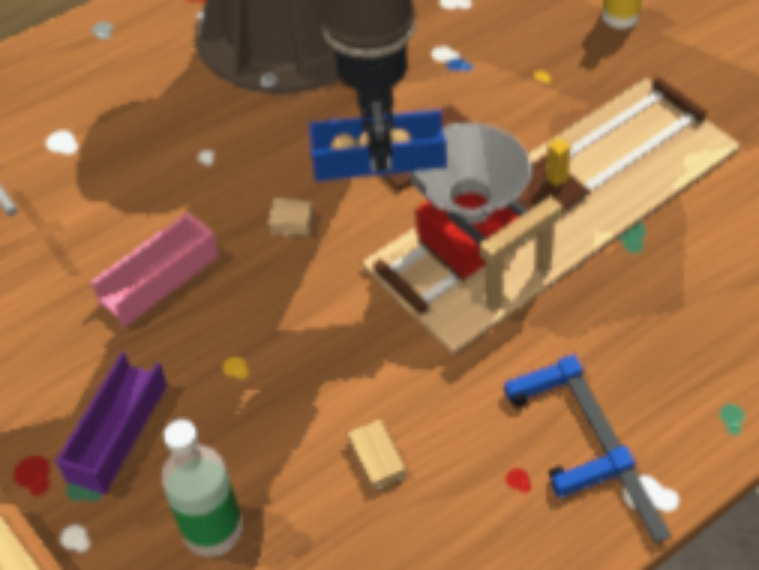

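The trough is level with its mouth edge over the hopper's near side, and the balls are still inside. Tipping slowly about the mouth edge.

Run:
```python
from meas import *
az=np.radians(60);L=lip(az,.03,.183);G=grasp(1,.0097)
for t in (12,18,21,24,27,30,35,42,50):
    p,r=tool_pose(trough_pose(L,az,np.radians(t)),G)
    movel(p,.03 if 12<t<40 else .06,r)
    if 18<=t<=30: dwell(.25)
dwell(.7); s=snapshot("scene"); cv2.imwrite("pics/s2.png",cv2.resize(s["pixels"][130:320,100:353,::-1],None,fx=3,fy=3))
for r in masks_of("scene","ball1_center")[:4]: print("ball",r["conf"],np.array(r["point"])*[512,384])
print(get_time_s(),get_opening(),get_contact_force())
```

```text
ball 0.42 [197.0176 202.4064]
ball 0.24 [272.4864 193.4976]
27.675 0.5793962646038261 [ 0.1119344  -0.62804542 -1.54132344]
```

View pics/s2.png

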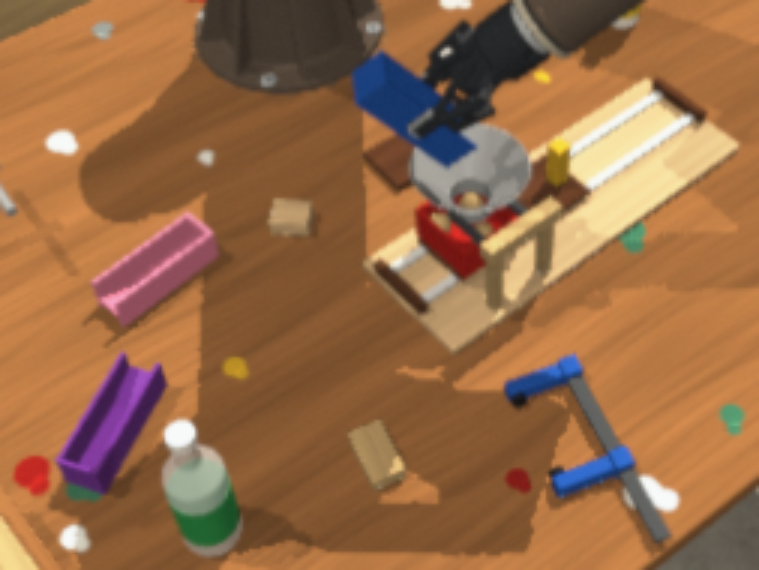

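Balls show through the spout and over the box's near wall, and the trough looks empty. I'll level it, set it back in its old place, and check.

Run:
```python
from meas import *
az=np.radians(60);G=grasp(1,.0097);L=lip(az,.03,.19)
for t in(25,0):
    p,r=tool_pose(trough_pose(L,az,np.radians(t)),G); movel(p,.1,r)
B=lip(az,.2,.20); p,r=tool_pose(trough_pose(B,az,0),G); movel(p,.15)
o=down(np.radians(24.3-90)); c=[.494,-.3565]
movel([*c,.20],.15,o); movel([*c,.03],.12); print(movel([*c,.008],.03,threshold=3),get_position())
gripper_to(1); movel([*c,.12],.12); reach([.47,-.36,.28],o); dwell(.2)
print(measure("w5"))
reach([.48,-.07,.40],down(np.radians(-65))); dwell(.3)
P=(np.array(get_position()),np.array(get_tool_rot())); s=snapshot("wrist"); save("w6",s)
for q,z in dict(spout=.083,hopper=.155,handle=.065,box_floor=.032,ball1_center=.047).items():
    for r in pinpoint("wrist",q)[:3]: print(q,round(r["conf"],2),np.round(np.array(r["point"])*[512,384]),np.round(atz(s,r["point"],z,P),4))
a=cv2.imread("pics/w5.png")[:300];b=cv2.imread("pics/w6.png")[:300]
cv2.imwrite("pics/w56.png",np.vstack([a,b])); print(get_time_s())
```

```text
True [ 0.49380444 -0.35636023  0.01040093]
rect mm ((493.80352783203125, -357.9499206542969), (148.74453735351562, 48.5732421875), 24.516117095947266) [ 242   77   42  123 4906]
0.85 [262. 138.] [ 0.4948 -0.3563  0.0225]
0.75 [225. 269.] [ 0.2984 -0.3861  0.0225]
0.7 [364. 208.] [ 0.4662 -0.5238  0.0225]
(array([ 0.49380353, -0.35794992]), np.float32(24.516119))
spout 0.85 [251. 131.] [ 0.5016 -0.0516  0.083 ]
hopper 0.62 [251. 133.] [ 0.5061 -0.0513  0.155 ]
hopper 0.41 [159.  93.] [0.5031 0.0697 0.155 ]
handle 0.71 [160.  93.] [0.4949 0.0943 0.065 ]
box_floor 0.66 [255. 130.] [ 0.5014 -0.0587  0.032 ]
ball1_center 0.36 [227. 140.] [ 0.4699 -0.0245  0.047 ]
ball1_center 0.22 [161.  92.] [0.4936 0.0988 0.047 ]
37.9833
```

View pics/w56.png

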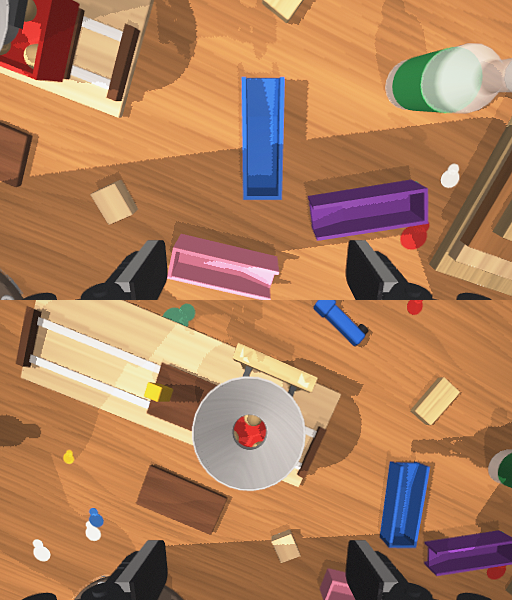

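The trough is empty and standing in its place, and the hopper is clear, with a ball visible through the spout. One more composite view to count the balls in the box.

Run:
```python
from h import *
r=down(np.radians(-65))
reach([.42,-.22,.30],r);dwell(.3)
s=snapshot("wrist");save("w7",s);t=snapshot("scene")["pixels"][:,:,::-1]
z=lambda i,x,y,w,h:cv2.resize(i[y:y+h,x:x+w],(400,300),interpolation=cv2.INTER_CUBIC)
a=cv2.imread("pics/w5.png");b=cv2.imread("pics/w6.png");c=cv2.imread("pics/w7.png")
cv2.imwrite("pics/z.png",np.vstack([np.hstack([z(a,0,0,88,66),z(b,211,100,80,60)]),np.hstack([z(c,0,0,512,384),z(t,220,165,80,60)])]))
```

```text
(no output)
```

View pics/z.png

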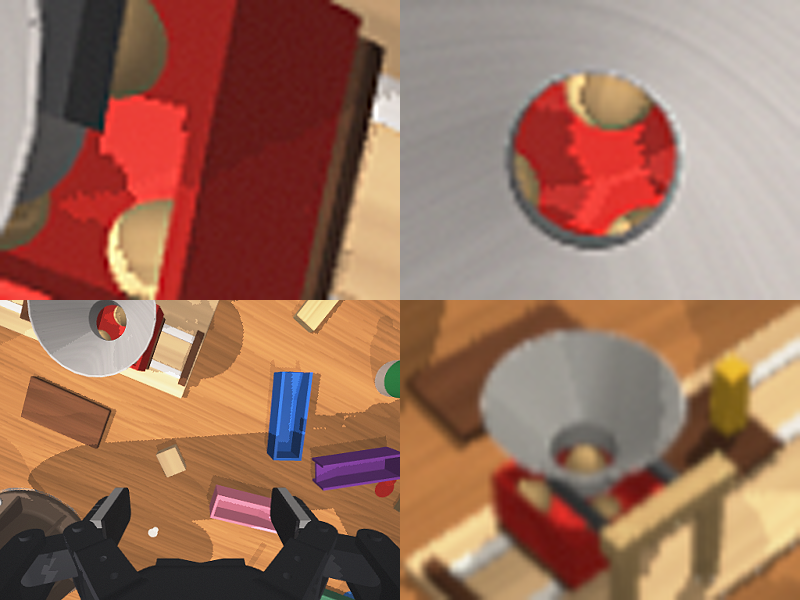

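Three separate balls can be seen in the box, both through the spout and past its rim. Handing in.

```bash
python3 -c "
from bench import *
print(get_time_s()); print(close_job())"
```

```text
39.1667
the job is handed in; nothing more can be done
None
```

The job is handed in at 39 s of the 72 s allowed: the last pictures show the red box centred under the spout to within a few mm with all three balls in it, and the empty trough upright back in its place; no verdict was returned.

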